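Set out the pH calibration station

TASK

Set up the bench for calibrating the pH meter: stand the three small buffer bottles fully down in the wells of the white rack, the green-capped one in the middle, the red-capped one to its left and the blue-capped one to its right as you see them. Stand the glass beaker on the middle of the stirrer's round plate, then lay the petri dish flat and centred on top of it as a dust cover. Keep the beaker upright, put the glass down gently rather than dropping it, and leave the sample vial, the timer and the dropper bottle as they stand.

Things in the scene. Friction and masses are not known exactly. Their poses are not given: they have to be found in the camera images.
- red_bottle: Sizes in mm. small white screw-cap bottle with a red cap, 75 tall: round body 38 in diameter, straight-sided from the bottom to 55 high, cap 26 in diameter above 58; about 70 g; origin at the centre of its underside, z up. Grasp it round the body, about 40 to 48 above its underside.
- green_bottle: small white screw-cap bottle with a green cap, 75 tall: round body 38 in diameter, straight-sided from the bottom to 55 high, cap 26 in diameter above 58; about 70 g; origin at the centre of its underside, z up. Grasp it round the body, about 40 to 48 above its underside.
- blue_bottle: small white screw-cap bottle with a blue cap, 75 tall: round body 38 in diameter, straight-sided from the bottom to 55 high, cap 26 in diameter above 58; about 70 g; origin at the centre of its underside, z up. Grasp it round the body, about 40 to 48 above its underside.
- beaker: clear glass beaker, 51 in diameter, 68 tall, open on top, about 70 g; origin at the centre of its underside, z up. Grasp it across the outside of its wall.
- dish: clear shallow petri dish, 64 in diameter, 16 tall, about 16 g, lying flat; origin at the centre of its underside, z up. Grasp it across its diameter by the rim. Its underside is flat, 60 in diameter.
- rack: white bottle rack, fixed: block 72 (x) by 206 (y), 26 high, three round wells in a row along y; origin under its centre at bench height, z up, +y to the robot's left, turned at most 0.25 rad. Well centres at x = 0, y = +68 (left), 0 (middle), -68 (right); each 45 wide, 4 mm chamfer at its mouth (z = 26), floor at z = 8, where the underside of a bottle fully home stands.
- stirrer: grey box-shaped magnetic stirrer, fixed: x from -72 to +60, y from -62 to +62; knob and small dark panel on its front (-x) side. Its round white top plate, 100 in diameter, is centred over the origin, upper face at z = 56. Origin at bench height under the plate's centre, z up; turned at most 0.25 rad.
- vial: bystander: small sample vial with a white cap and a yellow label, 27 in diameter, 52 tall; origin at the centre of its underside. To be left alone.
- timer: bystander: flat white digital timer with coloured keys, 56 by 66, 16 tall; origin at the centre of its underside. To be left alone.
- dropper: bystander: brown dropper bottle with a black rubber bulb, 33 in diameter, 102 tall; origin at the centre of its underside. To be left alone.
Things that resemble listed ones, but are neither listed nor needed, are in the scene too. Leave any pink, purple or turquoise look-alike of the blue_bottle alone.

How it is judged:
At the end, for the whole second after the job is handed in: Red, green, blue bottles in left (+y), middle, right wells: within 8 mm of well centre, 5 mm of its floor, tilt under 0.12 rad. Beaker on the plate within 14 mm of its centre; dish on the beaker's rim within 9 mm of its axis; heights within 5 mm, tilt under 0.08 rad. All released and at rest (x of red_bottle in the frame of rack between -0.008 and 0.008 m and y of red_bottle in the frame of rack between 0.06 and 0.076 m and z of red_bottle in the frame of rack between 0.003 and 0.013 m and angle between each of red_bottle, green_bottle, blue_bottle's own z axis and vertical below 0.12 rad and linear speed of each of red_bottle, green_bottle, blue_bottle, beaker, dish below 0.02 m/s and x of green_bottle in the frame of rack between -0.008 and 0.008 m and y of green_bottle in the frame of rack between -0.008 and 0.008 m and z of green_bottle in the frame of rack between 0.003 and 0.013 m and x of blue_bottle in the frame of rack between -0.008 and 0.008 m and y of blue_bottle in the frame of rack between -0.076 and -0.06 m and z of blue_bottle in the frame of rack between 0.003 and 0.013 m and horizontal distance between beaker and stirrer below 0.014 m and z of beaker in the frame of stirrer between 0.051 and 0.061 m and angle between each of beaker, dish's own z axis and vertical below 0.08 rad and horizontal distance between dish and beaker below 0.009 m and z of dish in the frame of beaker between 0.063 and 0.073 m); the robot touches nothing.
It fails at once if the sample vial, the timer or the dropper bottle is disturbed (shifted by more than 30 mm or tipped over) (distance of any of vial, timer, dropper from where it was at the start of the episode above 0.03 m or angle between any of vial, timer, dropper's own z axis and vertical above 0.5 rad).
It fails at once if the beaker is tipped by more than 0.5 rad (angle between beaker's own z axis and vertical above 0.5 rad).
It fails at once if the beaker is dropped (it falls freely for more than about 20 mm) (linear speed of beaker above 0.6 m/s and contact force between each of the fingers, anything else and beaker below 0.001 N).
It fails at once if the dish is dropped (it falls freely for more than about 20 mm) (linear speed of dish above 0.6 m/s and contact force between each of the fingers, anything else and dish below 0.001 N).
It also fails if it takes over 128 s, if anything falls off the work surface, if the arm or the gripper's body presses on something with over 40 N, if the wrist force passes 120 N, or if a joint passes its speed limit or range.

ROBOT

A 7-joint arm with a two-finger parallel gripper is mounted at the origin on a cart in front of the work surface, level with it; the furniture and walls round the work are solid. World frame = base frame: x ahead of the robot, y to its left, z up, the work surface at z = 0. Lengths are in m, angles in rad, forces in N, time in s.
With the tool pointing down it reaches from about 0.4 to 0.875 m from the base axis. Payload 19.3 kg.
Tool frame: the origin (TCP) lies at the very end of the fingers, on their centre line; the grasp point (between the pads) lies 19 mm behind it; z points along the fingers, y is the line along which they close (so a half turn about z gives the same grasp; the last joint's range is limited). The gripper opens to 85 mm and grips with 20 to 120 N. Pads are 22 mm wide; open, the fingers measure 114 mm over their backs; the gripper's body (76 mm by 85 mm) begins 54 mm behind the grasp point. The pads swing forward as they close: fully open they stand 13 mm farther back than shut.
Start: joints at [1.037, 0.521, -0.036, 1.599, 0.021, 1.021, -0.113], TCP at [0.28, -0.559, 0.231] pointing down, gripper open.
Joint ranges: [-2.91, 2.91], [-0.3, 2.13], [-1.5, 1.42], [0.17, 2.43], [-1.26, 4.41], [0.16, 1.93], [-2.52, 2.52]. Speed limits (rad/s): [1.89, 1.89, 2.39, 2.39, 3.01, 3.01, 3.01].

INTERFACE

Orientations are given as [roll, pitch, yaw] about the fixed x, y, z axes, in that order (R = Rz(yaw) Ry(pitch) Rx(roll)).
In Python, from workcell import bot gives the robot as it stands.
- The arm moves only by the shell command python3 -m crank 'ROWS' [FORCE]. ROWS is a JSON object of lists of equal length, an entry for each row: "travel": the shift along the world's x, y, z in cm, a list of three; "turn": the turn, a rotation vector about the world's x, y, z in degrees, a list of three; "gripper": the closure, from 0 (fully open) to 1 (shut). A call has exactly 5 rows; each row is the pose to reach, as a shift and turn from the pose commanded when the call began; what a row does not reach only later rows make up. A row lasts 1/10 s, in which the tool goes at most 50 mm and 8.59 degrees, less where a joint would pass 70% of its speed; a pose out of reach is approached as far as the arm can. A call with a gripper value outside its range is refused whole. The fingers move at their own pace and stop on an object; FORCE is the grip in N (left out, the last holds). Time passes only in rows, so rows that repeat a pose let the fingers close, or fill a call up. It gives the time, the measured TCP pose, the force, the opening and the grip force at its end, in the units of the state.
- bot.observe(): the state, without advancing time (a new reading comes with each control period).
- bot.grab_frame(name): name is "side" or "top"; returns a dict with "pixels" (384x512x3 uint8, red, green, blue), "fx", "fy", "cx", "cy" (pixels), "dist" ([k1, k2, p1, p2, k3] as OpenCV has them; the pictures are not rectified), "extrinsics" (4x4, takes a point from world to camera coordinates). Camera axes: x right, y down, z forward; pixel columns grow to the right and rows downward; lengths in m; the calibration is good to about 2 mm. A picture is of the moment at which its call begins. There is no depth.
- bot.job_done(): hands the job in; it is judged then, once.
The state is a dict: "clock": time; "qpos": joint angles; "qd": joint speeds; "joint_efforts": joint torques, N m; "position": TCP position; "tool_rot": TCP orientation; "force": force on the tool from outside, world axes, zero at the start; "moment": the same for the moment, N m; "grip_width": finger opening in m; "finger_force": force on a finger pad.
Only numpy, scipy, OpenCV 4.12 (cv2) and the standard library are available. Lean on these libraries where they do the work, as an engineer would, in place of code of your own. Each camera call takes 0.05 s, during which the arm holds its last target. There are 200 camera calls.

## Working session

There is one attempt and no reset: what is moved stays moved. The work goes in short steps, Python scripts to look and compute and a shell command to move; the robot and the scene stay as the last step left them, time stands still between calls to the robot, and variables do not carry over. Pictures are saved under pics/ and viewed, at most 17 in all, crops included, and the job is handed in when it is done.

```bash
ls; mkdir -p pics
cat > h.py <<'E'
import numpy as np,cv2
from workcell import bot
def grab(n,f=None):
    d=bot.grab_frame(n); im=np.asarray(d['pixels'])[:,:,::-1].copy()
    if f: cv2.imwrite('pics/'+f,im)
    d['bgr']=im; d['K']=np.array([[d['fx'],0,d['cx']],[0,d['fy'],d['cy']],[0,0,1.]]);d['D']=np.array(d['dist'],float);d['E']=np.array(d['extrinsics'])
    return d
def ray(d,uv):
    p=cv2.undistortPoints(np.array([[uv]],float),d['K'],d['D'])[0,0]
    R,t=d['E'][:3,:3],d['E'][:3,3]
    return -R.T@t, R.T@np.array([p[0],p[1],1])
def onz(d,uv,z):
    c,r=ray(d,uv); return (c+r*(z-c[2])/r[2])
def proj(d,P):
    R,t=d['E'][:3,:3],d['E'][:3,3]
    return cv2.projectPoints(np.array(P,float).reshape(-1,3),cv2.Rodrigues(R)[0],t,d['K'],d['D'])[0][:,0]
E
python3 - <<'E'
from h import *
for n in('top','side'):
    d=grab(n,n+'0.png'); c=ray(d,(256,192)); print(n,c,d['fx'])
s=bot.observe();print(s['clock'],s['position'],s['tool_rot'],s['grip_width'],s['force'])
E
```

```text
pics
top (array([ 0.42773951, -0.04812903,  1.52936072]), array([ 0.06481713,  0.01799912, -0.99778479])) 458.6257735941381
side (array([0.11957033, 0.56479864, 0.71030567]), array([ 0.39376613, -0.61788724, -0.68065242])) 379.86534233915006
0.1 [ 0.27942558 -0.55874382  0.23080211] [-3.14062552e+00  5.23529413e-05  4.63751560e-01] 0.08538588231857391 [-0.30719284 -1.09248883 -0.49984287]
```

View pics/top0.png

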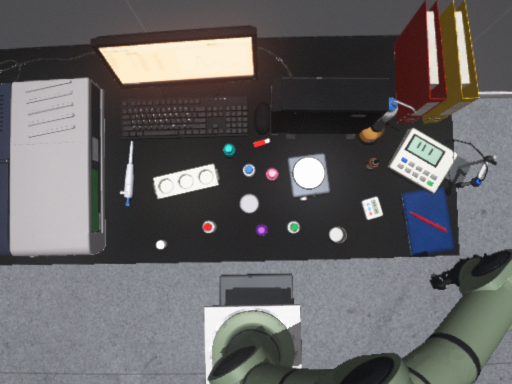

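View pics/side0.png

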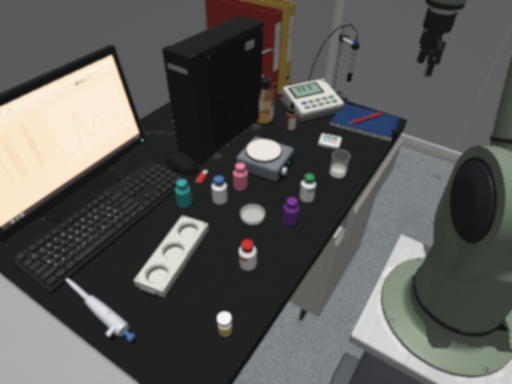

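Top view (up = +x, left = +y): rack (186,181), stirrer plate (309,173), red cap (208,227), blue (249,170), green (294,228). The dish is at (249,203), the beaker at (338,235), the vial at (161,245), the timer at (372,208) and the dropper at (373,163). The purple, pink and turquoise look-alikes are at (262,230), (272,174) and (229,150). Next I measure them.

Run:
```python
from h import *
T=grab('top');S=grab('side')
def hsv(d):return cv2.cvtColor(d['bgr'],cv2.COLOR_BGR2HSV)
def cen(m,uv,r,pr=''):
    k=np.zeros_like(m);cv2.circle(k,uv,r,255,-1);m=cv2.bitwise_and(m,k)
    ys,xs=np.nonzero(m);return xs.mean(),ys.mean(),len(xs)
HT,HS=hsv(T),hsv(S)
sat=lambda H:((H[:,:,1]>110)&(H[:,:,2]>50)).astype(np.uint8)*255
for n,u,v in(('red',(208,227),(247,246)),('green',(294,228),(309,180)),('blue',(249,170),(219,182)),('purple',(262,230),(291,203)),('pink',(272,174),(240,170)),('turq',(229,150),(182,185))):
    a=cen(sat(HT),u,9); b=cen(sat(HS),v,9)
    p=onz(T,a[:2],.075); q=onz(S,b[:2],.068)
    print(n,p.round(4),q.round(4),a[2],b[2])
# bright blobs in top
g=((HT[:,:,2]>150)&(HT[:,:,1]<60)).astype(np.uint8)*255
for n,u,r,z in(('rack',(186,181),36,.026),('plate',(309,173),18,.056),('vial',(161,245),8,.052)):
    k=np.zeros_like(g);cv2.circle(k,u,r,255,-1);m=cv2.bitwise_and(g,k)
    c=max(cv2.findContours(m,cv2.RETR_EXTERNAL,cv2.CHAIN_APPROX_NONE)[0],key=cv2.contourArea)
    pts=np.array([onz(T,x[0],z)[:2] for x in c],np.float32)
    print(n,cv2.minAreaRect(pts),cv2.minEnclosingCircle(pts))
cv2.imwrite('pics/crop.png',np.hstack([cv2.resize(T['bgr'][185:260,225:360],None,fx=3,fy=3,interpolation=2),cv2.resize(S['bgr'][140:231,225:360],None,fx=2.9,fy=2.472,interpolation=2)[:225]]))
```

```text
red [0.4159 0.1353 0.075 ] [0.4166 0.1323 0.068 ] 49 138
green [ 0.4096 -0.1393  0.075 ] [ 0.4087 -0.144   0.068 ] 39 71
blue [5.963e-01 5.000e-04 7.500e-02] [ 0.5975 -0.0038  0.068 ] 38 78
purple [ 0.4031 -0.0355  0.075 ] [ 0.3977 -0.0298  0.068 ] 126 194
pink [ 0.5765 -0.0732  0.075 ] [nan nan nan] 70 0
turq [0.6606 0.0619 0.075 ] [0.6566 0.0689 0.068 ] 141 194
rack ((0.5675550699234009, 0.21192768216133118), (0.07230261713266373, 0.2097363919019699), 11.711470603942871) ((0.5670685768127441, 0.21168968081474304), 0.10885634273290634)
plate ((0.5797653198242188, -0.19429616630077362), (0.11335176229476929, 0.10823935270309448), 3.6134684085845947) ((0.5810000896453857, -0.19433511793613434), 0.05829814821481705)
vial ((0.36245977878570557, 0.2919333279132843), (0.026154348626732826, 0.025729482993483543), 89.0797119140625) ((0.36169004440307617, 0.2919146716594696), 0.014325404539704323)<stdin>:6: RuntimeWarning: Mean of empty slice.
  ret = ret.dtype.type(ret / rcount)
```

View pics/crop.png

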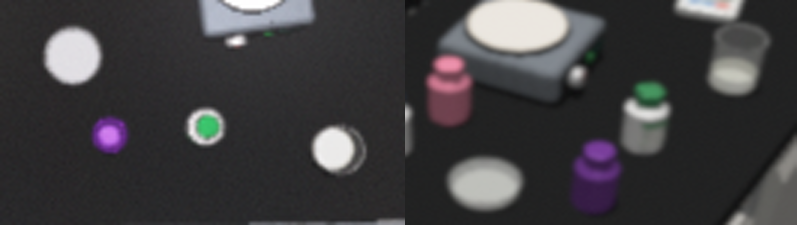

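The crop shows the dish as a plain disc. The beaker has white content low down, with its rim offset to the right. I'll refine the plate, rack wells, dish and beaker.

Run:
```python
from h import *
fr={n:[grab(n) for _ in range(4)] for n in('top','side')}
def avg(n):
    d=fr[n][0]; d['bgr']=np.mean([f['bgr'] for f in fr[n]],0).astype(np.uint8); return d
T,S=avg('top'),avg('side')
np.save('T.npy',T['bgr']);np.save('S.npy',S['bgr'])
def blobs(d,box,th,z,mn=12):
    x0,y0,x1,y1=box; g=cv2.cvtColor(d['bgr'],6)[y0:y1,x0:x1]; k=4
    g=cv2.resize(g,None,fx=k,fy=k,interpolation=cv2.INTER_CUBIC)
    for c in cv2.findContours((g>th).astype(np.uint8),cv2.RETR_LIST,cv2.CHAIN_APPROX_NONE)[0]:
        if cv2.contourArea(c)<mn*k*k: continue
        pts=np.array([onz(d,((p[0][0]+.5)/k-.5+x0,(p[0][1]+.5)/k-.5+y0),z)[:2] for p in c],np.float32)
        (c0,s,a)=cv2.fitEllipse(pts);print('   ',np.round(c0,4),np.round(s,4),round(a,1))
for n,b,ths,z in(('plate',(285,150,335,200),(180,215),.056),('dish',(235,190,264,218),(90,140),.012),('beakTop',(325,222,352,250),(60,90,150),.01),('rackwells',(150,160,224,202),(150,190,215),.026)):
    for th in ths: print(n,th);blobs(T,b,th,z)
print('side beaker');
for th in(60,80,110): print(th);blobs(S,(325,145,355,182),th,0.0)
cv2.imwrite('pics/c2.png',np.hstack([cv2.resize(T['bgr'][155:205,148:226],None,fx=5,fy=5,interpolation=2),cv2.resize(S['bgr'][145:187,322:372],None,fx=6,fy=5.952,interpolation=2)]))
```

```text
plate 180
    [ 0.5336 -0.1712] [0.0398 0.0699] 3.3
    [ 0.5832 -0.1925] [0.0998 0.1003] 112.7
plate 215
    [ 0.5831 -0.1924] [0.0973 0.0978] 134.5
dish 90
    [0.4902 0.0039] [0.0637 0.064 ] 87.7
dish 140
    [0.4899 0.0039] [0.0597 0.0601] 113.0
beakTop 60
    [ 0.3804 -0.2866] [0.0553 0.0626] 163.4
beakTop 90
    [ 0.3818 -0.2825] [0.0484 0.0534] 33.8
beakTop 150
    [ 0.3812 -0.2808] [0.0436 0.0454] 91.5
rackwells 150
    [0.5675 0.2118] [0.0806 0.2656] 11.7
rackwells 190
    [0.5588 0.284 ] [0.0317 0.0432] 46.4
    [0.5754 0.2259] [0.0162 0.0355] 56.3
    [0.5886 0.1528] [0.0259 0.0382] 46.8
    [0.5675 0.2117] [0.0781 0.2631] 11.6
rackwells 215
    [0.5543 0.2794] [0.0475 0.0483] 76.1
    [0.5683 0.2126] [0.0462 0.0487] 9.8
    [0.5814 0.1452] [0.0474 0.0486] 131.9
    [0.5675 0.2113] [0.0763 0.261 ] 11.6
side beaker
60
    [ 0.4049 -0.3405] [0.0752 0.1703] 27.9
80
    [ 0.3935 -0.3271] [0.0535 0.1482] 17.0
    [ 0.4419 -0.3986] [0.0225 0.0585] 117.7
110
    [ 0.3844 -0.2979] [0.0469 0.0711] 17.0
    [ 0.4424 -0.4013] [0.016  0.0573] 118.8
```

View pics/c2.png

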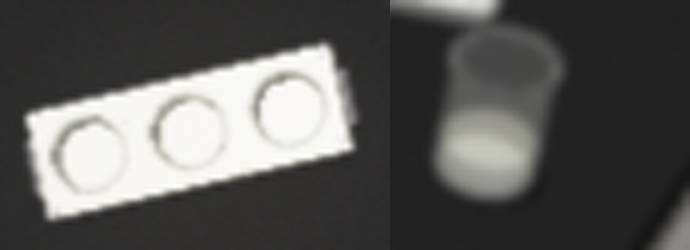

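```bash
python3 - <<'E'
from h import *
S=grab('side');T=grab('top')
print(onz(S,(341.2,155.4),.068),onz(S,(337.8,173.6),.0),onz(T,(372,208),.016),onz(T,(372,163),.1))
E
python3 -m crank '{"travel":[[1.3,4.2,0],[2.6,8.4,0],[3.9,12.6,0],[5.2,16.8,0],[6.5,21,0]],"turn":[[0,0,7.5],[0,0,15],[0,0,22.5],[0,0,30],[0,0,37.5]],"gripper":[0,0,0,0,0]}' 40
python3 -m crank '{"travel":[[1.3,4.2,-1],[2.6,8.4,-3],[3.9,12.6,-5],[5.2,16.8,-7],[6.5,20.9,-9]],"turn":[[0,0,7.5],[0,0,15],[0,0,22.5],[0,0,30],[0,0,37.5]],"gripper":[0,0,0,0,0]}'
python3 -m crank '{"travel":[[0,0,0],[0,0,0],[0,0,0],[0,0,0],[0,0,0]],"turn":[[0,0,0],[0,0,0],[0,0,0],[0,0,0],[0,0,0]],"gripper":[0,0,0,0,0]}'
```

```text
[ 0.37710658 -0.27825903  0.068     ] [ 0.37656291 -0.28083567  0.        ] [ 0.4644238  -0.40299955  0.016     ] [ 0.60370814 -0.38891588  0.1       ]
clock: 1.2
position: [0.3448, -0.3473, 0.2315]
tool_rot: [3.141, 0.0, 1.124]
force: [1.8, 0.1, -0.7]
grip_width: 0.0856
finger_force: 0.0
clock: 1.7
position: [0.4099, -0.1384, 0.1409]
tool_rot: [3.141, 0.0, 1.778]
force: [1.7, -1.3, 0.2]
grip_width: 0.0855
finger_force: 0.0
clock: 2.2
position: [0.4095, -0.1408, 0.1416]
tool_rot: [3.141, 0.001, 1.771]
force: [-0.0, 0.2, 0.5]
grip_width: 0.0855
finger_force: 0.0
```

```bash
python3 -m crank '{"travel":[[0,0.1,-3],[0,0.1,-6],[0,0.1,-9],[0,0.1,-11],[0,0.1,-11.9]],"turn":[[0,0,0],[0,0,0],[0,0,0],[0,0,0],[0,0,0]],"gripper":[0,0,0,0,0]}'
python3 -m crank '{"travel":[[0,0,0],[0,0,0],[0,0,0],[0,0,0],[0,0,0]],"turn":[[0,0,0],[0,0,0],[0,0,0],[0,0,0],[0,0,0]],"gripper":[0,1,1,1,1]}' 40
python3 -m crank '{"travel":[[0,0,0],[0,0,0],[0,0,0],[0,0,0],[0,0,0]],"turn":[[0,0,0],[0,0,0],[0,0,0],[0,0,0],[0,0,0]],"gripper":[1,1,1,1,1]}'
python3 -c "
from h import *
grab('side','s1.png')"
```

```text
clock: 2.7
position: [0.4089, -0.1391, 0.021]
tool_rot: [-3.14, -0.001, 1.772]
force: [0.7, -0.3, 0.2]
grip_width: 0.0856
finger_force: 0.0
clock: 3.2
position: [0.4099, -0.1393, 0.0231]
tool_rot: [3.141, 0.001, 1.772]
force: [-3.7, 0.7, 19.2]
grip_width: 0.0365
finger_force: 37.8
clock: 3.7
position: [0.4099, -0.1393, 0.0232]
tool_rot: [3.141, 0.001, 1.773]
force: [-2.4, 0.5, 18.1]
grip_width: 0.0366
finger_force: 38.0
```

View pics/s1.png

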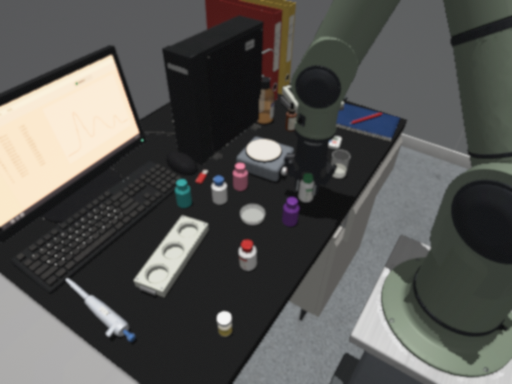

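The fingers are round the green bottle at about (307,190), gripped at 36.6 mm. Carrying it to the middle well.

```bash
python3 -m crank '{"travel":[[0,0,1],[0,0,4],[0,0,8],[0,0,12],[1.2,2.5,12.3]],"turn":[[0,0,0],[0,0,0],[0,0,0],[0,0,0],[0,0,0]],"gripper":[1,1,1,1,1]}'
python3 -m crank '{"travel":[[1.5,3.6,0],[3.1,7.2,0],[4.7,10.8,0],[6.3,14.4,0],[7.9,18,0]],"turn":[[0,0,0],[0,0,0],[0,0,0],[0,0,0],[0,0,0]],"gripper":[1,1,1,1,1]}'
python3 -m crank '{"travel":[[1.5,3.6,0],[3.1,7.2,0],[4.7,10.8,0],[6.3,14.0,0],[6.7,14.66,0]],"turn":[[0,0,0],[0,0,0],[0,0,0],[0,0,0],[0,0,0]],"gripper":[1,1,1,1,1]}'
python3 -m crank '{"travel":[[0,0,-2],[0,0,-4],[0,0,-6],[0,0,-6.5],[0,0,-6.5]],"turn":[[0,0,0],[0,0,0],[0,0,0],[0,0,0],[0,0,0]],"gripper":[1,1,1,1,1]}'
python3 -c "
from h import *
d=grab('side','s2.png')"
```

```text
clock: 4.25
position: [0.4221, -0.117, 0.1497]
tool_rot: [3.137, 0.004, 1.767]
force: [0.4, 0.4, -0.9]
grip_width: 0.0363
finger_force: 40.5
clock: 4.75
position: [0.5009, 0.0675, 0.1461]
tool_rot: [3.141, 0.0, 1.773]
force: [0.3, -0.4, -1.1]
grip_width: 0.0367
finger_force: 40.5
clock: 5.25
position: [0.5679, 0.2169, 0.146]
tool_rot: [3.141, -0.002, 1.776]
force: [-0.8, -0.4, -0.0]
grip_width: 0.0367
finger_force: 40.5
clock: 5.75
position: [0.5673, 0.2122, 0.0804]
tool_rot: [-3.141, 0.0, 1.773]
force: [0.2, -0.1, -0.1]
grip_width: 0.0366
finger_force: 40.5
```

View pics/s2.png

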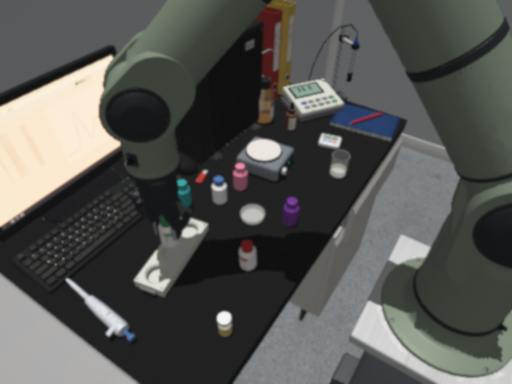

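The green bottle hangs over the middle well at about (168,240). Lowering it, releasing and retreating.

```bash
python3 -m crank '{"travel":[[0,0,-1.5],[0,0,-2.5],[0,0,-3.5],[0,0,-4.3],[0,0,-4.8]],"turn":[[0,0,0],[0,0,0],[0,0,0],[0,0,0],[0,0,0]],"gripper":[1,1,1,1,1]}'
python3 -m crank '{"travel":[[0,0,-0.1],[0,0,-0.1],[0,0,-0.1],[0,0,-0.1],[0,0,-0.1]],"turn":[[0,0,0],[0,0,0],[0,0,0],[0,0,0],[0,0,0]],"gripper":[1,0.3,0.3,0,0]}'
python3 -m crank '{"travel":[[0,0,3],[0,0,7],[0,0,11],[0,0,11],[0,0,11]],"turn":[[0,0,0],[0,0,0],[0,0,0],[0,0,0],[0,0,0]],"gripper":[0,0,0,0,0]}'
```

```text
clock: 6.3
position: [0.5672, 0.2126, 0.0313]
tool_rot: [-3.141, 0.0, 1.773]
force: [-0.0, -0.2, 5.8]
grip_width: 0.0365
finger_force: 41.6
clock: 6.8
position: [0.5676, 0.2127, 0.0313]
tool_rot: [3.142, -0.0, 1.773]
force: [-0.4, 0.5, -0.2]
grip_width: 0.085
finger_force: 0.0
clock: 7.3
position: [0.568, 0.2126, 0.1422]
tool_rot: [3.14, -0.0, 1.772]
force: [0.3, 0.4, -0.9]
grip_width: 0.0855
finger_force: 0.0
```

```bash
python3 -m crank '{"travel":[[-4,-2,0],[-8,-4,0],[-12,-6.2,0],[-15.2,-7.8,0],[-15.2,-7.8,0]],"turn":[[0,0,0],[0,0,0],[0,0,0],[0,0,0],[0,0,0]],"gripper":[0,0,0,0,0]}'
python3 -m crank '{"travel":[[0,0,-3],[0,0,-6],[0,0,-9],[0,0,-11],[0,0,-11.9]],"turn":[[0,0,0],[0,0,0],[0,0,0],[0,0,0],[0,0,0]],"gripper":[0,0,0,0,0]}'
python3 -m crank '{"travel":[[0,0,0],[0,0,0],[0,0,0],[0,0,0],[0,0,0]],"turn":[[0,0,0],[0,0,0],[0,0,0],[0,0,0],[0,0,0]],"gripper":[0,1,1,1,1]}' 40
python3 -m crank '{"travel":[[0,0,1],[0,0,4],[0,0,8],[0,0,12],[0,0,12.3]],"turn":[[0,0,0],[0,0,0],[0,0,0],[0,0,0],[0,0,0]],"gripper":[1,1,1,1,1]}'
python3 -c "
from h import *
d=grab('side','s3.png');d=grab('top','t3.png')"
```

```text
clock: 7.8
position: [0.4116, 0.1319, 0.1405]
tool_rot: [-3.138, 0.002, 1.772]
force: [0.8, 0.0, -0.5]
grip_width: 0.0852
finger_force: 0.0
clock: 8.3
position: [0.4144, 0.1345, 0.0201]
tool_rot: [-3.138, 0.0, 1.773]
force: [-0.6, 0.1, -0.1]
grip_width: 0.0852
finger_force: 0.0
clock: 8.8
position: [0.4159, 0.1345, 0.0231]
tool_rot: [3.141, 0.0, 1.772]
force: [-2.9, -1.8, 16.3]
grip_width: 0.0363
finger_force: 38.1
clock: 9.3
position: [0.4172, 0.1352, 0.1498]
tool_rot: [3.135, -0.0, 1.772]
force: [0.8, -0.5, -1.8]
grip_width: 0.0363
finger_force: 40.7
```

View pics/s3.png

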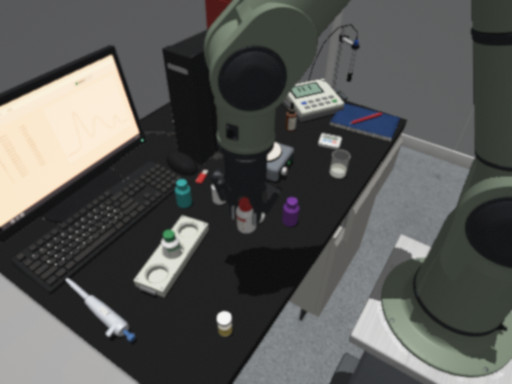

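Green is seated in the middle well (170,240) and red is held at (246,215). Moving red to the left well.

```bash
python3 -m crank '{"travel":[[3,3.2,0],[6,6.4,0],[9,9.6,0],[12,12.6,0],[13.8,14.5,0]],"turn":[[0,0,0],[0,0,0],[0,0,0],[0,0,0],[0,0,0]],"gripper":[1,1,1,1,1]}'
python3 -m crank '{"travel":[[0,0,0],[0,0,-2],[0,0,-4],[0,0,-6],[0,0,-7]],"turn":[[0,0,0],[0,0,0],[0,0,0],[0,0,0],[0,0,0]],"gripper":[1,1,1,1,1]}'
python3 -m crank '{"travel":[[0,0,-1],[0,0,-2],[0,0,-3],[0,0,-3.8],[0,0,-4.3]],"turn":[[0,0,0],[0,0,0],[0,0,0],[0,0,0],[0,0,0]],"gripper":[1,1,1,1,1]}'
python3 -m crank '{"travel":[[0,0,-0.1],[0,0,-0.1],[0,0,-0.1],[0,0,-0.1],[0,0,-0.1]],"turn":[[0,0,0],[0,0,0],[0,0,0],[0,0,0],[0,0,0]],"gripper":[1,0.3,0.3,0,0]}'
python3 -m crank '{"travel":[[0,0,3],[0,0,7],[0,0,11],[0,0,11],[0,0,11]],"turn":[[0,0,0],[0,0,0],[0,0,0],[0,0,0],[0,0,0]],"gripper":[0,0,0,0,0]}'
```

```text
clock: 9.9
position: [0.5543, 0.2816, 0.1435]
tool_rot: [-3.14, -0.0, 1.774]
force: [-0.9, -0.6, -1.5]
grip_width: 0.0364
finger_force: 40.6
clock: 10.4
position: [0.5521, 0.2786, 0.0726]
tool_rot: [-3.138, 0.001, 1.773]
force: [0.1, -0.5, -1.2]
grip_width: 0.0366
finger_force: 40.7
clock: 10.9
position: [0.5534, 0.2795, 0.0316]
tool_rot: [-3.141, 0.0, 1.773]
force: [-0.7, -0.1, -0.5]
grip_width: 0.0367
finger_force: 40.7
clock: 11.4
position: [0.5536, 0.2797, 0.0314]
tool_rot: [3.141, -0.0, 1.773]
force: [0.5, -0.7, 0.4]
grip_width: 0.0853
finger_force: 0.0
clock: 11.9
position: [0.554, 0.2796, 0.1422]
tool_rot: [3.14, -0.0, 1.772]
force: [-0.5, -1.2, -0.4]
grip_width: 0.0855
finger_force: 0.0
```

```bash
python3 -m crank '{"travel":[[0.8,-4.5,0],[1.5,-9,0],[2.2,-13.5,0],[2.9,-18,0],[3.5,-22.5,0]],"turn":[[0,0,0],[0,0,0],[0,0,0],[0,0,0],[0,0,0]],"gripper":[0,0,0,0,0]}'
python3 -m crank '{"travel":[[0.6,-4,0],[0.78,-5.4,0],[0.78,-5.4,0],[0.78,-5.4,-2],[0.78,-5.4,-5]],"turn":[[0,0,0],[0,0,0],[0,0,0],[0,0,0],[0,0,0]],"gripper":[0,0,0,0,0]}'
python3 -m crank '{"travel":[[0,0,-2],[0,0,-4],[0,0,-6],[0,0,-6.9],[0,0,-6.9]],"turn":[[0,0,0],[0,0,0],[0,0,0],[0,0,0],[0,0,0]],"gripper":[0,0,0,0,0]}'
python3 -m crank '{"travel":[[0,0,0],[0,0,0],[0,0,0],[0,0,0],[0,0,0]],"turn":[[0,0,0],[0,0,0],[0,0,0],[0,0,0],[0,0,0]],"gripper":[1,1,1,1,1]}' 40
python3 -m crank '{"travel":[[0,0,1],[0,0,4],[0,0,8],[0,0,12],[0,0,12.3]],"turn":[[0,0,0],[0,0,0],[0,0,0],[0,0,0],[0,0,0]],"gripper":[1,1,1,1,1]}'
python3 -c "
from h import *
d=grab('side','s4.png')"
```

```text
clock: 12.4
position: [0.588, 0.0527, 0.1401]
tool_rot: [-3.14, -0.0, 1.773]
force: [1.7, -0.0, -0.8]
grip_width: 0.0854
finger_force: 0.0
clock: 12.9
position: [0.5969, 0.0024, 0.0914]
tool_rot: [3.139, -0.001, 1.774]
force: [0.8, -0.1, -0.7]
grip_width: 0.0853
finger_force: 0.0
clock: 13.4
position: [0.5954, 0.0019, 0.0211]
tool_rot: [-3.139, -0.001, 1.774]
force: [0.6, 0.1, 0.2]
grip_width: 0.0856
finger_force: 0.0
clock: 13.9
position: [0.5967, 0.0006, 0.0232]
tool_rot: [3.141, 0.0, 1.773]
force: [-1.8, 0.2, 8.6]
grip_width: 0.0363
finger_force: 39.1
clock: 14.4
position: [0.5985, 0.0009, 0.1507]
tool_rot: [3.135, 0.001, 1.772]
force: [0.4, 0.4, -0.8]
grip_width: 0.0366
finger_force: 40.3
```

View pics/s4.png

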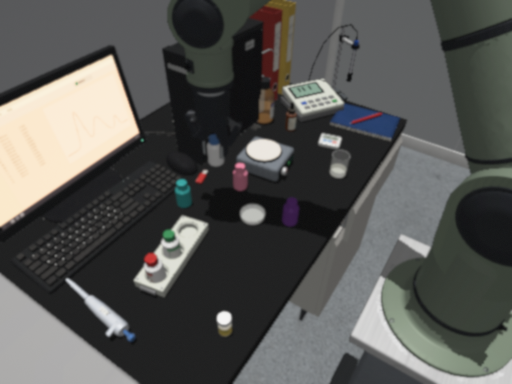

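Red (153,265) and green are seated, and blue is held at (214,150). Moving it to the right well, then on to the beaker.

```bash
python3 -m crank '{"travel":[[-0.4,4,0],[-0.8,8,0],[-1.2,12,0],[-1.5,14.4,0],[-1.5,14.4,0]],"turn":[[0,0,0],[0,0,0],[0,0,0],[0,0,0],[0,0,0]],"gripper":[1,1,1,1,1]}'
python3 -m crank '{"travel":[[0,0,0],[0,0,-2],[0,0,-4],[0,0,-6],[0,0,-7]],"turn":[[0,0,0],[0,0,0],[0,0,0],[0,0,0],[0,0,0]],"gripper":[1,1,1,1,1]}'
python3 -m crank '{"travel":[[0,0,-1],[0,0,-2],[0,0,-3],[0,0,-3.8],[0,0,-4.3]],"turn":[[0,0,0],[0,0,0],[0,0,0],[0,0,0],[0,0,0]],"gripper":[1,1,1,1,1]}'
python3 -m crank '{"travel":[[0,0,-0.1],[0,0,-0.1],[0,0,-0.1],[0,0,-0.1],[0,0,-0.1]],"turn":[[0,0,0],[0,0,0],[0,0,0],[0,0,0],[0,0,0]],"gripper":[1,0.3,0.3,0,0]}'
python3 -m crank '{"travel":[[0,0,3],[0,0,7],[0,0,11],[0,0,11],[0,0,11]],"turn":[[0,0,0],[0,0,0],[0,0,0],[0,0,0],[0,0,0]],"gripper":[0,0,0,0,0]}'
```

```text
clock: 14.95
position: [0.58, 0.1488, 0.1448]
tool_rot: [-3.141, -0.002, 1.778]
force: [-0.2, 0.5, -0.4]
grip_width: 0.0367
finger_force: 40.2
clock: 15.45
position: [0.5808, 0.1428, 0.0734]
tool_rot: [-3.139, 0.001, 1.771]
force: [-0.6, 0.1, -0.2]
grip_width: 0.0366
finger_force: 40.3
clock: 15.95
position: [0.5812, 0.1446, 0.0316]
tool_rot: [-3.141, 0.0, 1.773]
force: [0.2, -0.6, -0.5]
grip_width: 0.0367
finger_force: 40.3
clock: 16.45
position: [0.5815, 0.1446, 0.0314]
tool_rot: [3.141, 0.0, 1.773]
force: [-0.7, 0.0, 0.2]
grip_width: 0.0848
finger_force: 0.0
clock: 16.95
position: [0.5818, 0.1445, 0.1422]
tool_rot: [3.14, 0.0, 1.773]
force: [0.2, 0.6, -1.2]
grip_width: 0.0851
finger_force: 0.0
```

```bash
python3 -m crank '{"travel":[[-2,-4.2,0],[-4,-8.4,0],[-6,-12.6,0],[-8,-16.8,0],[-10,-21,0]],"turn":[[0,0,0],[0,0,0],[0,0,0],[0,0,0],[0,0,0]],"gripper":[0,0,0,0,0]}'
python3 -m crank '{"travel":[[-2,-4.2,0],[-4,-8.4,0],[-6,-12.6,0],[-8,-16.8,0],[-10.2,-21.4,0]],"turn":[[0,0,0],[0,0,0],[0,0,0],[0,0,0],[0,0,0]],"gripper":[0,0,0,0,0]}'
python3 -m crank '{"travel":[[0,0,0],[0,0,-2],[0,0,-5],[0,0,-8],[0,0,-10]],"turn":[[0,0,0],[0,0,0],[0,0,0],[0,0,0],[0,0,0]],"gripper":[0,0,0,0,0]}'
python3 -m crank '{"travel":[[0,0,-1.1],[0,0,-1.1],[0,0,-1.1],[0,0,-1.1],[0,0,-1.1]],"turn":[[0,0,0],[0,0,0],[0,0,0],[0,0,0],[0,0,0]],"gripper":[0,0.15,0.2,0.25,0.3]}' 20
python3 -c "
from h import *
a=grab('side')['bgr'];b=grab('top')['bgr']
cv2.imwrite('pics/s5.png',np.hstack([cv2.resize(a[100:260,230:390],None,fx=2.5,fy=2.5),cv2.resize(b[180:260,290:370],None,fx=5,fy=5)]))"
```

```text
clock: 17.45
position: [0.4797, -0.0668, 0.1404]
tool_rot: [-3.14, -0.001, 1.773]
force: [0.7, -1.3, 0.3]
grip_width: 0.0855
finger_force: 0.0
clock: 17.95
position: [0.3784, -0.2795, 0.1405]
tool_rot: [-3.141, -0.001, 1.773]
force: [2.0, -0.6, 0.3]
grip_width: 0.0854
finger_force: 0.0
clock: 18.45
position: [0.3788, -0.2775, 0.0388]
tool_rot: [-3.14, -0.002, 1.773]
force: [0.2, -0.2, -0.2]
grip_width: 0.0853
finger_force: 0.0
clock: 18.95
position: [0.3801, -0.2788, 0.0311]
tool_rot: [3.141, 0.001, 1.772]
force: [-0.7, -0.2, 0.6]
grip_width: 0.0596
finger_force: 0.0
```

View pics/s5.png

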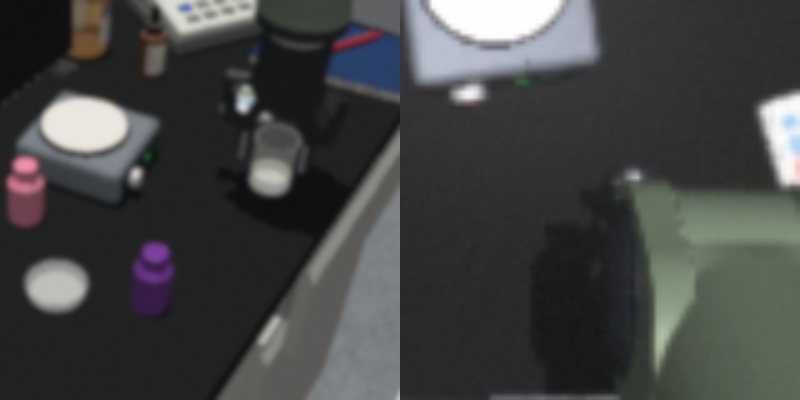

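The beaker stands between the fingers at (270,160). Closing gently and lifting.

```bash
python3 -m crank '{"travel":[[0,0,0],[0,0,0],[0,0,0],[0,0,0],[0,0,0]],"turn":[[0,0,0],[0,0,0],[0,0,0],[0,0,0],[0,0,0]],"gripper":[0.35,0.4,0.45,0.5,0.6]}' 25
python3 -m crank '{"travel":[[0,0,0],[0,0,0.5],[0,0,1.5],[0,0,3],[0,0,4.5]],"turn":[[0,0,0],[0,0,0],[0,0,0],[0,0,0],[0,0,0]],"gripper":[0.7,0.7,0.7,0.7,0.7]}'
python3 -m crank '{"travel":[[0,0,2],[0,0,4],[0,0,5.5],[1,0.4,5.5],[3,1.2,5.5]],"turn":[[0,0,0],[0,0,0],[0,0,0],[0,0,0],[0,0,0]],"gripper":[0.7,0.7,0.7,0.7,0.7]}'
python3 -m crank '{"travel":[[2.8,1.2,0],[5.6,2.4,0],[8.4,3.6,0],[11.2,4.8,0],[14,6,0]],"turn":[[0,0,0],[0,0,0],[0,0,0],[0,0,0],[0,0,0]],"gripper":[0.7,0.7,0.7,0.7,0.7]}'
python3 -m crank '{"travel":[[2,0.9,0],[3.3,1.4,0],[3.3,1.4,0],[3.3,1.4,0],[3.3,1.4,0]],"turn":[[0,0,0],[0,0,0],[0,0,0],[0,0,0],[0,0,0]],"gripper":[0.7,0.7,0.7,0.7,0.7]}'
python3 -c "
from h import *
a=grab('side')['bgr'];b=grab('top')['bgr']
cv2.imwrite('pics/s6.png',np.hstack([cv2.resize(a[60:220,200:360],None,fx=2.5,fy=2.5),cv2.resize(b[130:230,270:370],None,fx=4,fy=4)]))"
```

```text
clock: 19.55
position: [0.3796, -0.2787, 0.0305]
tool_rot: [-3.141, 0.0, 1.772]
force: [-3.1, -0.9, 8.5]
grip_width: 0.0493
finger_force: 24.6
clock: 20.05
position: [0.3798, -0.2783, 0.0764]
tool_rot: [-3.142, -0.0, 1.773]
force: [-0.0, -0.5, -1.2]
grip_width: 0.0496
finger_force: 26.1
clock: 20.55
position: [0.4096, -0.267, 0.1308]
tool_rot: [-3.142, 0.001, 1.771]
force: [0.6, 0.3, -1.5]
grip_width: 0.0492
finger_force: 26.1
clock: 21.05
position: [0.5512, -0.2052, 0.1299]
tool_rot: [-3.141, -0.0, 1.773]
force: [-0.7, 0.1, -0.1]
grip_width: 0.0494
finger_force: 26.1
clock: 21.55
position: [0.5819, -0.1932, 0.1302]
tool_rot: [-3.141, 0.0, 1.772]
force: [0.7, -0.5, -0.5]
grip_width: 0.0498
finger_force: 26.1
```

View pics/s6.png

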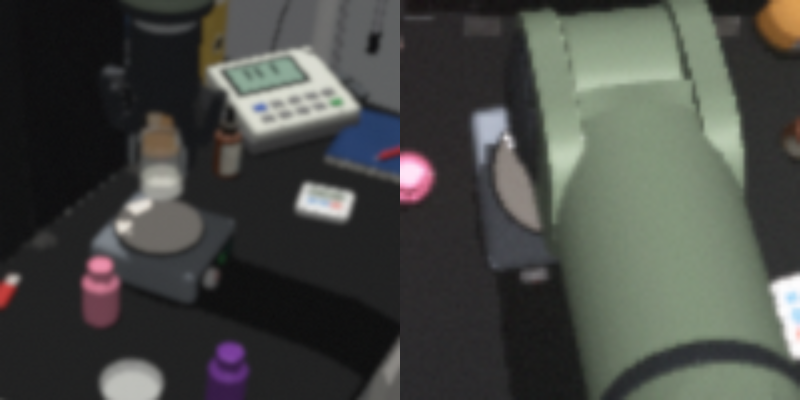

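The beaker hangs upright above the plate, at about (160,180) in the crop. Lowering it slowly.

```bash
python3 -m crank '{"travel":[[0,0,-1],[0,0,-2],[0,0,-3],[0,0,-3.6],[0,0,-3.9]],"turn":[[0,0,0],[0,0,0],[0,0,0],[0,0,0],[0,0,0]],"gripper":[0.7,0.7,0.7,0.7,0.7]}'
python3 -m crank '{"travel":[[0,0,-0.1],[0,0,-0.2],[0,0,-0.3],[0,0,-0.4],[0,0,-0.45]],"turn":[[0,0,0],[0,0,0],[0,0,0],[0,0,0],[0,0,0]],"gripper":[0.7,0.7,0.7,0.7,0.7]}'
```

```text
clock: 22.15
position: [0.5824, -0.1923, 0.0902]
tool_rot: [-3.141, -0.001, 1.773]
force: [-0.6, 0.4, -0.1]
grip_width: 0.0493
finger_force: 26.1
clock: 22.65
position: [0.5828, -0.1926, 0.0869]
tool_rot: [3.141, 0.0, 1.773]
force: [-0.1, -0.0, -0.6]
grip_width: 0.0491
finger_force: 26.1
```

```bash
python3 -m crank '{"travel":[[0,0,-0.1],[0,0,-0.1],[0,0,-0.15],[0,0,-0.15],[0,0,-0.15]],"turn":[[0,0,0],[0,0,0],[0,0,0],[0,0,0],[0,0,0]],"gripper":[0.7,0.7,0.7,0.7,0.7]}'
```

```text
clock: 23.15
position: [0.583, -0.1928, 0.0864]
tool_rot: [3.141, 0.001, 1.772]
force: [-7.4, -0.3, 18.3]
grip_width: 0.0492
finger_force: 27.3
```

```bash
python3 -m crank '{"travel":[[0,0,0.1],[0,0,0.1],[0,0,0.1],[0,0,0.1],[0,0,0.1]],"turn":[[0,0,0],[0,0,0],[0,0,0],[0,0,0],[0,0,0]],"gripper":[0.4,0.3,0.2,0,0]}'
python3 -m crank '{"travel":[[0,0,2],[0,0,6],[0,0,10],[0,0,11],[0,0,11]],"turn":[[0,0,0],[0,0,0],[0,0,0],[0,0,0],[0,0,0]],"gripper":[0,0,0,0,0]}'
python3 -m crank '{"travel":[[-2,4.2,0],[-4,8.4,0],[-6,12.6,0],[-8,16.8,0],[-9.3,19.7,-2]],"turn":[[0,0,0],[0,0,0],[0,0,0],[0,0,0],[0,0,0]],"gripper":[0,0,0,0,0]}'
python3 -c "
from h import *
a=grab('side','s7.png');b=grab('top')['bgr']
print(bot.observe()['position'])
cv2.imwrite('pics/s7.png',np.hstack([cv2.resize(a['bgr'][60:220,200:360],None,fx=2.5,fy=2.5),cv2.resize(b[130:230,230:330],None,fx=4,fy=4)]))
cv2.imwrite('pics/s7full.png',a['bgr']);cv2.imwrite('pics/t7full.png',b)"
```

```text
clock: 23.65
position: [0.5828, -0.1925, 0.0862]
tool_rot: [-3.142, -0.0, 1.773]
force: [-0.1, -0.1, -0.1]
grip_width: 0.0853
finger_force: 0.0
clock: 24.15
position: [0.5835, -0.1927, 0.1979]
tool_rot: [3.139, 0.002, 1.773]
force: [0.7, -0.7, -0.0]
grip_width: 0.0857
finger_force: 0.0
clock: 24.65
position: [0.4888, 0.007, 0.1766]
tool_rot: [3.14, -0.0, 1.774]
force: [2.1, 0.2, -1.5]
grip_width: 0.0853
finger_force: 0.0
[0.48691903 0.00809621 0.17396379]
```

View pics/s7.png

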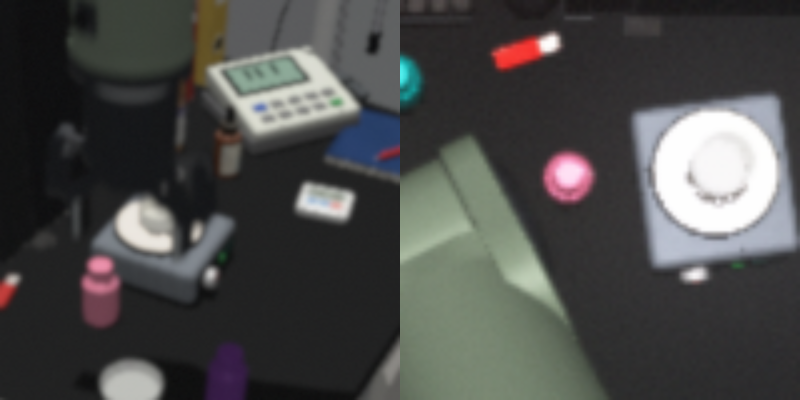

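The beaker stands upright on the plate, with its disc centred near (720,165) in the crop. I'll measure its centre and lower onto the dish.

```bash
python3 - <<'E'
from h import *
T=grab('top');T['bgr']=np.mean([T['bgr']]+[grab('top')['bgr'] for _ in range(3)],0).astype(np.uint8)
x0,y0=298,158;g=cv2.cvtColor(T['bgr'],6)[y0:186,x0:324];k=6
g=cv2.resize(g,None,fx=k,fy=k,interpolation=2)
for th in(225,232,238,243):
  m=(g<th).astype(np.uint8)
  cs=[c for c in cv2.findContours(m,0,cv2.CHAIN_APPROX_NONE)[0] if cv2.contourArea(c)>2000]
  for c in cs:
    (u,v),r=cv2.minEnclosingCircle(c);p=((u+.5)/k-.5+x0,(v+.5)/k-.5+y0)
    print(th,np.round(p,1),r/k,onz(T,p,.075).round(4),onz(T,p,.124).round(4))
E
python3 -m crank '{"travel":[[0,0,0],[0,0,-3],[0,0,-6],[0,0,-9],[0,0,-12]],"turn":[[0,0,0],[0,0,0],[0,0,0],[0,0,0],[0,0,0]],"gripper":[0,0,0,0,0]}'
python3 -m crank '{"travel":[[0,0,-1.5],[0,0,-3],[0,0,-4],[0,0,-4.8],[0,0,-5.2]],"turn":[[0,0,0],[0,0,0],[0,0,0],[0,0,0],[0,0,0]],"gripper":[0,0,0,0,0]}'
python3 -c "
from h import *
a=grab('side');cv2.imwrite('pics/s8.png',cv2.resize(a['bgr'][150:270,190:330],None,fx=4,fy=4))"
```

```text
238 [309.  173.8] 8.246196746826172 [ 0.5767 -0.1919  0.075 ] [ 0.5717 -0.187   0.124 ]
243 [310. 172.] 9.706054051717123 [ 0.5823 -0.1952  0.075 ] [ 0.5771 -0.1903  0.124 ]
clock: 25.45
position: [0.4901, 0.0037, 0.0552]
tool_rot: [3.141, 0.0, 1.771]
force: [0.9, -0.4, 0.5]
grip_width: 0.0854
finger_force: 0.0
clock: 25.95
position: [0.4899, 0.0043, 0.0039]
tool_rot: [-3.141, 0.0, 1.772]
force: [-0.7, -0.2, 0.1]
grip_width: 0.0854
finger_force: 0.0
```

View pics/s8.png

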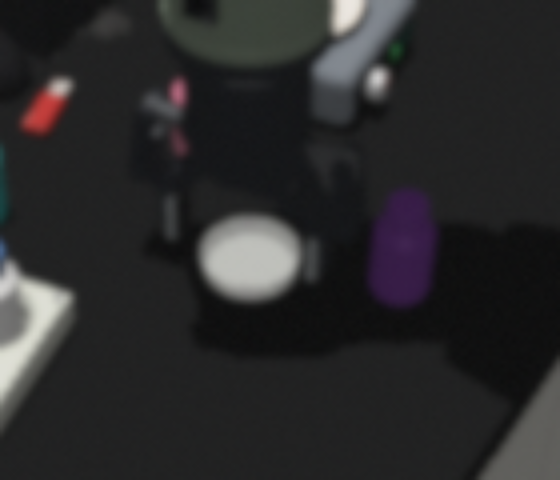

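```bash
python3 - <<'E'
from h import *
S=grab('side')
for xy,(uu,vv) in(((.532,.0125),(232.5,210)),((.448,-.0045),(268,220.5))):
    print([(z,proj(S,[*xy,z])[0].round(1)) for z in(0,.005,.01,.015,.02)])
E
python3 -m crank '{"travel":[[0,0,0],[0,0,0],[0,0,0],[0,0,0],[0,0,0]],"turn":[[0,0,0],[0,0,0],[0,0,0],[0,0,0],[0,0,0]],"gripper":[0.1,0.15,0.2,0.22,0.22]}' 20
```

```text
[(0, array([235.9, 211.8])), (0.005, array([235.9, 210.4])), (0.01, array([235.9, 209.1])), (0.015, array([235.8, 207.7])), (0.02, array([235.8, 206.4]))]
[(0, array([266.8, 221.2])), (0.005, array([266.8, 219.8])), (0.01, array([266.9, 218.5])), (0.015, array([267. , 217.1])), (0.02, array([267.1, 215.7]))]
clock: 26.55
position: [0.4899, 0.0045, 0.0044]
tool_rot: [3.141, 0.0, 1.773]
force: [0.1, 0.4, 0.6]
grip_width: 0.0668
finger_force: 0.0
```

```bash
python3 -m crank '{"travel":[[0,0,0],[0,0,0],[0,0,0],[0,0,0],[0,0,0]],"turn":[[0,0,0],[0,0,0],[0,0,0],[0,0,0],[0,0,0]],"gripper":[0.25,0.28,0.32,0.36,0.4]}' 20
python3 -m crank '{"travel":[[0,0,0],[0,0,0.3],[0,0,0.8],[0,0,1.6],[0,0,2.6]],"turn":[[0,0,0],[0,0,0],[0,0,0],[0,0,0],[0,0,0]],"gripper":[0.5,0.5,0.5,0.5,0.5]}'
python3 -c "
from h import *
a=grab('side');cv2.imwrite('pics/s9.png',cv2.resize(a['bgr'][150:270,190:330],None,fx=4,fy=4))"
```

```text
clock: 27.05
position: [0.4899, 0.0045, 0.0046]
tool_rot: [3.141, 0.0, 1.773]
force: [-1.4, -1.1, 9.6]
grip_width: 0.061
finger_force: 19.6
clock: 27.55
position: [0.4897, 0.0045, 0.031]
tool_rot: [-3.141, -0.0, 1.773]
force: [-0.6, -0.6, 0.2]
grip_width: 0.0606
finger_force: 21.8
```

View pics/s9.png

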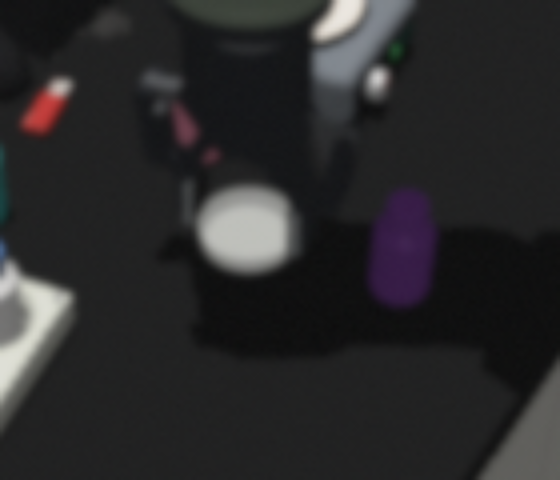

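The dish is held level and off the bench. Carrying it over the beaker.

```bash
python3 -m crank '{"travel":[[0,0,2],[0,0,5],[0,0,8],[0,0,11],[0,0,13.5]],"turn":[[0,0,0],[0,0,0],[0,0,0],[0,0,0],[0,0,0]],"gripper":[0.5,0.5,0.5,0.5,0.5]}'
python3 -m crank '{"travel":[[1.4,-3,0],[2.8,-6,0],[4.2,-9,0],[5.6,-12,0],[7,-15,0]],"turn":[[0,0,0],[0,0,0],[0,0,0],[0,0,0],[0,0,0]],"gripper":[0.5,0.5,0.5,0.5,0.5]}'
python3 -m crank '{"travel":[[1.4,-3,0],[2.3,-4.8,0],[2.3,-4.8,0],[2.3,-4.8,-0.8],[2.3,-4.8,-1.6]],"turn":[[0,0,0],[0,0,0],[0,0,0],[0,0,0],[0,0,0]],"gripper":[0.5,0.5,0.5,0.5,0.5]}'
python3 -m crank '{"travel":[[0,0,-0.5],[0,0,-0.8],[0,0,-1],[0,0,-1.1],[0,0,-1.2]],"turn":[[0,0,0],[0,0,0],[0,0,0],[0,0,0],[0,0,0]],"gripper":[0.5,0.5,0.5,0.5,0.5]}'
python3 -c "
from h import *
a=grab('side');cv2.imwrite('pics/s10.png',cv2.resize(a['bgr'][60:200,200:360],None,fx=4,fy=4))"
```

```text
clock: 28.1
position: [0.4899, 0.0045, 0.1673]
tool_rot: [3.14, 0.0, 1.773]
force: [-0.3, -0.4, 0.2]
grip_width: 0.0608
finger_force: 22.0
clock: 28.6
position: [0.5602, -0.1469, 0.1658]
tool_rot: [3.141, 0.0, 1.773]
force: [0.3, 0.3, 0.3]
grip_width: 0.0611
finger_force: 22.0
clock: 29.1
position: [0.5825, -0.1925, 0.1489]
tool_rot: [3.141, -0.0, 1.774]
force: [0.3, 0.5, 0.1]
grip_width: 0.0606
finger_force: 22.0
clock: 29.6
position: [0.5829, -0.1934, 0.1374]
tool_rot: [3.141, 0.0, 1.773]
force: [0.6, -0.2, -0.5]
grip_width: 0.0611
finger_force: 22.0
```

View pics/s10.png

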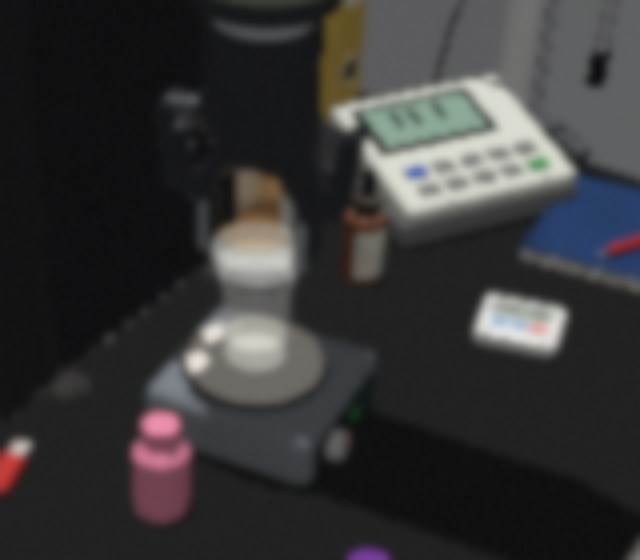

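The dish is centred just above the beaker: about 255 against 257 across in the crop. Lowering it the last 8 mm.

```bash
python3 -m crank '{"travel":[[0,0,-0.2],[0,0,-0.4],[0,0,-0.6],[0,0,-0.7],[0,0,-0.8]],"turn":[[0,0,0],[0,0,0],[0,0,0],[0,0,0],[0,0,0]],"gripper":[0.5,0.5,0.5,0.5,0.5]}'
python3 -m crank '{"travel":[[0,0,0],[0,0,-0.05],[0,0,-0.05],[0,0,-0.05],[0,0,-0.05]],"turn":[[0,0,0],[0,0,0],[0,0,0],[0,0,0],[0,0,0]],"gripper":[0.5,0.5,0.5,0.5,0.5]}'
```

```text
clock: 30.15
position: [0.5828, -0.1935, 0.1292]
tool_rot: [-3.142, -0.0, 1.773]
force: [0.4, -0.2, 0.8]
grip_width: 0.061
finger_force: 22.0
clock: 30.65
position: [0.5828, -0.1935, 0.1288]
tool_rot: [3.142, 0.0, 1.773]
force: [-0.9, -0.6, 0.7]
grip_width: 0.0608
finger_force: 22.0
```

```bash
python3 -m crank '{"travel":[[0,0,-0.05],[0,0,-0.1],[0,0,-0.1],[0,0,-0.1],[0,0,-0.1]],"turn":[[0,0,0],[0,0,0],[0,0,0],[0,0,0],[0,0,0]],"gripper":[0.5,0.5,0.5,0.5,0.5]}'
python3 -m crank '{"travel":[[0,0,0],[0,0,0],[0,0,0],[0,0,0],[0,0,0]],"turn":[[0,0,0],[0,0,0],[0,0,0],[0,0,0],[0,0,0]],"gripper":[0.26,0.22,0.15,0,0]}'
python3 -m crank '{"travel":[[0,0,1],[0,0,3],[0,0,6],[0,0,10],[0,0,10]],"turn":[[0,0,0],[0,0,0],[0,0,0],[0,0,0],[0,0,0]],"gripper":[0,0,0,0,0]}'
python3 -m crank '{"travel":[[-3.5,-3,0],[-7,-6,0],[-10.5,-9,0],[-14,-12,0],[-17,-15,0]],"turn":[[0,0,0],[0,0,0],[0,0,0],[0,0,0],[0,0,0]],"gripper":[0,0,0,0,0]}'
python3 -m crank '{"travel":[[-2,-4,0],[-4,-8,0],[-6,-12,0],[-8,-16,0],[-8,-16,0]],"turn":[[0,0,0],[0,0,0],[0,0,0],[0,0,0],[0,0,0]],"gripper":[0,0,0,0,0]}'
python3 -c "
from h import *
a=grab('side')['bgr'];b=grab('top')['bgr']
cv2.imwrite('pics/s11.png',np.hstack([cv2.resize(a[120:310,120:320],None,fx=2,fy=2),cv2.resize(b[130:225,140:340],None,fx=2,fy=4)]))"
```

```text
clock: 31.15
position: [0.583, -0.1935, 0.1282]
tool_rot: [3.141, 0.0, 1.773]
force: [-0.6, -0.6, 7.6]
grip_width: 0.0611
finger_force: 22.6
clock: 31.65
position: [0.5828, -0.1935, 0.1277]
tool_rot: [-3.142, -0.0, 1.773]
force: [-0.2, 0.1, -0.4]
grip_width: 0.0858
finger_force: 0.0
clock: 32.15
position: [0.5849, -0.1937, 0.2335]
tool_rot: [3.135, 0.003, 1.773]
force: [-0.5, 0.3, -1.1]
grip_width: 0.0855
finger_force: 0.0
clock: 32.65
position: [0.4109, -0.3446, 0.2284]
tool_rot: [-3.142, 0.001, 1.772]
force: [-0.1, -0.5, 0.1]
grip_width: 0.0858
finger_force: 0.0
clock: 33.15
position: [0.3284, -0.5085, 0.2276]
tool_rot: [-3.14, 0.001, 1.765]
force: [0.3, 0.6, -0.9]
grip_width: 0.0856
finger_force: 0.0
```

View pics/s11.png

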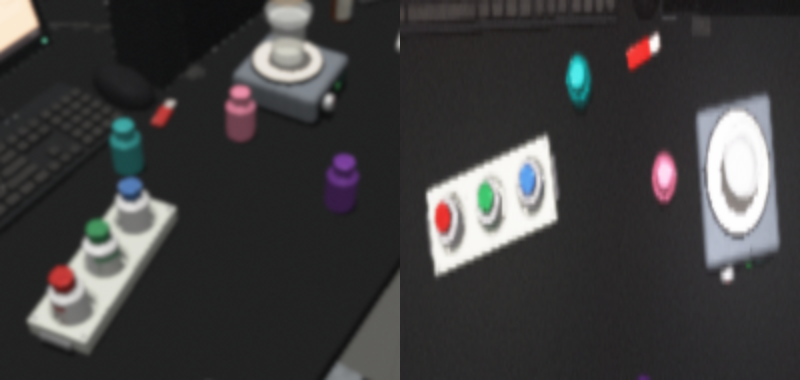

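Red, green and blue stand in the left, middle and right wells. The dish lies flat and centred on the beaker at about (288,15) in the side crop, and the gripper is clear.

```bash
python3 -c "
from workcell import bot
print(bot.job_done())"
```

```text
the job is handed in; nothing more can be done
None
```

I handed the job in at about 33 s of the 128 s: the last pictures show red, green and blue in the left, middle and right wells, the beaker on the stirrer plate with the dish centred flat on top, and no bystander was touched; the verdict itself was not returned.

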